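# Shift the feed gearbox into the red gear

## Robot

A 7-joint arm with a two-finger parallel gripper is mounted at the origin on a cart in front of the work surface, level with it; the furniture and walls round the work are solid. World frame = base frame: x ahead of the robot, y to its left, z up, the work surface at z = 0. Lengths are in m, angles in rad, forces in N, time in s.
With the tool pointing down it reaches from about 0.4 to 0.9 m from the base axis. Payload 5.5 kg.
Tool frame: the origin (TCP) lies midway between the tips of the shut fingers; the grasp point (between the pads) lies 19 mm behind it (manip.grip_depth is the distance from the TCP to the grasp point, in m); z points along the fingers, y is the line along which they close (so a half turn about z gives the same grasp; the last joint's range is limited). The gripper opens to 92 mm and grips with 3 to 60 N. Pads are 19 mm wide; open, the fingers measure 130 mm over their backs; the gripper's body (75 mm by 190 mm) begins 47 mm behind the grasp point.
Start: joints at [1.503, 0.501, -0.427, 1.55, 0.221, 1.138, -0.21], TCP at [0.211, -0.615, 0.227] pointing down, gripper open.
Joint ranges: [-2.88, 2.88], [-0.31, 2.03], [-1.54, 1.56], [0.2, 2.42], [-1.41, 4.55], [0.19, 2.02], [-2.57, 2.57]. Speed limits (rad/s): [2.57, 2.57, 3.14, 3.14, 3.14, 3.14, 3.14].

## Interface

Orientations are given as a unit quaternion [x, y, z, w].
In Python, from bench import manip, effector, viewer gives the robot as it stands. Calls block until the motion is done:
- manip.move_pose(position, orientation): joint-space move of the TCP to a pose.
- manip.servo_line(position, ori=None, vel=0.15): straight line of the TCP; ori=None keeps the orientation; vel is the mean speed in m/s.
- manip.movej(angles): joint-space move.
- effector.open_jaws() and effector.close(f_grip=None): open the fingers fully, or close them until they stop; f_grip is the grip in N (None keeps the last).
- manip.sleep(seconds).
- manip.solve_ik(position, orientation): joint angles nearest the present ones, or None.
- viewer.get_image(name): name is "side" or "top" or "wrist"; returns the picture (400x640x3 uint8, red, green, blue); there is no depth.
- viewer.get_calibration(name): a dict with "vfov" (degrees; the focal length in pixels is half the picture's height over the tangent of half this angle, whatever the lens; pixels are square), "cx", "cy" (the principal point, pixels), "eye" and "attitude" of the camera in the world. Camera axes: x right, y down, z forward; pixel columns grow to the right and rows downward; lengths in m; the calibration is good to about 2 mm. A picture is of the moment at which its call begins: read the wrist's pose just before it. get_calibration takes no time and is no camera call; for the wrist camera it gives the pose at the moment of the call.
A pose or a line that the arm cannot do raises manip.PlanningError and nothing moves.
- manip.hand_in(): hands the job in; it is judged then, once.
Readings, each from a call of its own:
- manip.current_clock(): time.
- manip.current_q(): joint angles.
- manip.current_joint_velocities(): joint speeds.
- manip.current_tau(): joint torques, N m.
- manip.current_tool_pos(): TCP position.
- manip.current_tcp_rot(): TCP orientation.
- manip.current_force(): force on the tool from outside, world axes, zero at the start.
- manip.current_wrist_torque(): the same for the moment, N m.
- manip.current_finger_gap(): finger opening in m.
- manip.current_gripper_force(): force on a finger pad.
Only numpy, scipy, OpenCV 4.12 (cv2) and the standard library are available. Lean on these libraries where they do the work, as an engineer would, in place of code of your own. Each camera call takes 0.05 s, during which the arm holds its last target. There are 200 camera calls.

## Task

Put the lathe's feed gearbox into the gear marked with the red dot: push the knob of the gear lever with the fingertips out of its slot to the neutral passage, across, and fully home into the slot that ends at the red dot. Only push it from the side, never take the lever between the fingers, and do not run it into any other slot on the way. Leave the lever there and all the loose things lying about undisturbed.

Things in the scene. Friction and masses are not known exactly. Their poses are not given: they have to be found in the camera images.
- gearbox: dark cast-iron feed gearbox of a bench lathe, 160 x 110 mm, 70 mm high, fixed to the cabinet top right of the carton; a turret on it carries the bright gate plate (98 mm along x, 82 mm along y, top 96 mm up). Origin on the cabinet top straight below the gate's centre; x to the far slots (away from the robot), y to the left columns, z up; turned up to 0.5 rad clockwise from above
- gate_centre (a point): centre of the gate plate's top face, axes as the gearbox's. Three columns of slots along x, at y = +22 (left), 0 (middle), -22 mm (right), each with a near and a far slot, joined by one cross passage (neutral) along y at x = 0. Slots and passage are 13 mm wide for the 10 mm lever rod; the noses of the tongues between the slots are rounded
- lever_knob (a point): centre of the black ball knob, 32 mm across, on a 10 mm steel rod; 150 mm from the lever's pivot, which lies 31 mm above the cabinet top below gate_centre. 181 mm above the cabinet top when upright, 165 mm in a corner slot. From the middle to the ends it moves 47 mm along the slots and 50 mm across. Frame leans with the lever
- lever_at_gate (a point): point of the lever's axis 62 mm from the pivot, at the height of the gate plate. In the gearbox's axes, from above: x = 0 in neutral, x = +-21 mm fully home in a far or near slot; y = +22, 0 or -22 mm in the three columns
- lever_shift (a joint): lever's swing along the slots, rad: 0 in neutral, +0.32 fully home in a far slot, -0.32 in a near slot (end stops). Starts in the middle near slot (-0.32 to -0.25). Stays where it is left by friction, about 2 N at the knob; no spring, no detent: pushed on past neutral it enters the opposite slot of its column
- lever_cross (a joint): lever's swing across the gate, rad: 0 in the middle column, +0.34 in the left, -0.34 in the right column (end stops). Free only in neutral (lever_shift within 0.02 of 0; the rounded noses guide the rod in from about 0.06). Friction about 1.5 N at the knob
- dot_red: red enamel dot, 16 mm across, on the gate plate beyond the end of the wanted slot, 15 mm past the rod's end position. The dots red, yellow, green and blue lie at x = +-37, y = +-22 mm from gate_centre, at the four outer slots; which colour is where differs each time
- dot_yellow: yellow dot, like the red one, at another outer slot
- dot_green: green dot, like the red one, at another outer slot
- dot_blue: blue dot, like the red one, at another outer slot
- blank_far (a point): point on the gate plate beyond the far slot of the middle column, x = +37, y = 0 mm from gate_centre; that slot has no dot. Above the work: the wall shelf overhangs from world x = 0.57 on, its underside 0.56 m above the cabinet top, so the wrist must stay in front of it or lean back; the carton left of the gearbox is 222 mm high
- bits_tin: bystander, leave alone: open round grey tin of coloured bits, 57 mm across and 30 mm high, on the cabinet top just behind the gearbox; origin at the middle of its underside
- tip_cleaner: bystander, leave alone: round tin of brass wool, 81 mm across and 61 mm high, on the cabinet top at the back right; origin at the middle of its underside
- flux_bottle: bystander, leave alone: small amber bottle with a thin white nozzle, 34 mm across and 94 mm high, at the back between the carton and the tin; origin at the middle of its underside
- pliers: bystander, leave alone: long-nose pliers with orange grips, 160 x 63 x 12 mm, lying at the front edge in front of the carton; origin at the middle of its underside
- circuit_board: bystander, leave alone: small green circuit board, 45 x 70 x 15 mm, lying left of the carton; origin at the middle of its underside
- capacitor: bystander, leave alone: yellow film capacitor with red leads, 36 x 84 x 35 mm, lying left of the carton; origin at the middle of its underside
- change_gear: bystander, leave alone: steel gear wheel with a raised hub, 66 mm across and 17 mm high, lying flat at the front left; origin at the middle of its underside

How it is judged:
By the outcome, as a careful person would: the job done as asked, in the order asked, and still so for the second after the job is handed in, with the robot touching nothing.
It also fails if it takes over 51 s, if anything falls off the work surface, if the arm or the gripper's body presses on something with over 40 N, if the wrist force passes 120 N, or if a joint passes its speed limit or range.

## Working session

There is one attempt and no reset: what is moved stays moved. The work goes in short steps, each a Python script; the robot and the scene stay as the last script left them, time stands still between calls to the robot, and variables do not carry over. Pictures are saved under pics/ and viewed, at most 10 in all, crops included, and the job is handed in when it is done.

```bash
mkdir -p pics; ls; python3 - <<'E'
from bench import manip, effector, viewer
import cv2
for n in("top","side"):
    im=viewer.get_image(n); cv2.imwrite(f"pics/{n}0.png",im[:,:,::-1]); print(n,viewer.get_calibration(n))
print(manip.current_clock(),manip.current_tool_pos(),manip.current_tcp_rot(),manip.current_finger_gap())
E
```

```text
pics
top {'vfov': 53.81710476919863, 'cx': 319.85964663741623, 'cy': 209.33581386020717, 'eye': array([ 0.3546036 , -0.04180735,  1.17470778]), 'attitude': array([ 0.71379046, -0.69433609,  0.05982275, -0.06943931])}
side {'vfov': 46.103445724339466, 'cx': 319.73703323126136, 'cy': 203.6956235587356, 'eye': array([ 0.6770697 , -1.12778761,  0.87333463]), 'attitude': array([ 0.88292679,  0.03493031, -0.0253081 , -0.46752504])}
0.1 [ 0.21091121 -0.61415369  0.22577796] [ 9.86344362e-01  1.64693741e-01 -9.54458374e-05 -8.73506373e-04] 0.0918441589536363
```

View pics/top0.png

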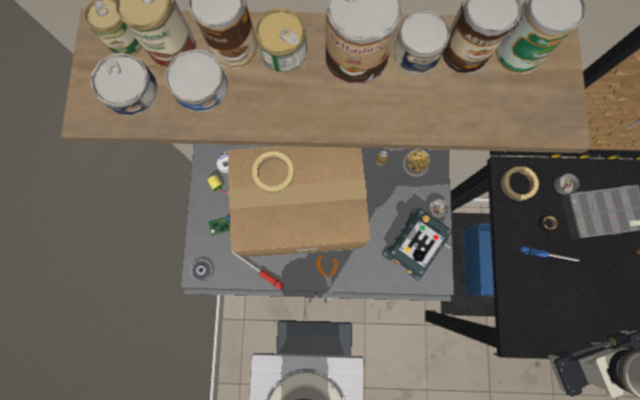

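View pics/side0.png

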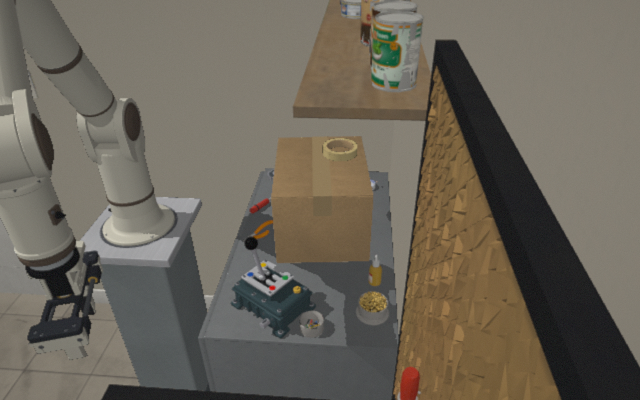

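The top view shows the gearbox at about px (420,245), with the carton to its left. The side view shows the black knob at about (251,243) and the gate at about (267,278). I'll enlarge both.

```bash
python3 - <<'E'
import cv2,numpy as np
a=cv2.imread("pics/top0.png")[205:280,380:455]; b=cv2.imread("pics/side0.png")[230:330,225:325]
r=lambda i,s:cv2.resize(i,None,fx=s,fy=s,interpolation=cv2.INTER_CUBIC)
A=r(a,5.3333);B=r(b,4)
cv2.imwrite("pics/c1.png",np.hstack([A,B]));print(A.shape,B.shape)
E
```

```text
(400, 400, 3) (400, 400, 3)
```

View pics/c1.png

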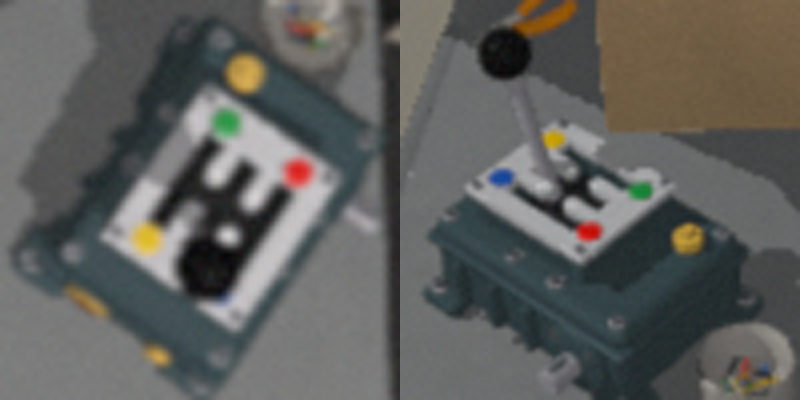

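Red is the far right slot: crop (298,172), with green far left (227,122), yellow near left (147,238) and blue near right. The lever is in the middle near slot. Next I fit the pose.

```bash
cat > h.py <<'E'
from bench import manip, effector, viewer
import numpy as np, cv2
from scipy.spatial.transform import Rotation as R
from scipy.optimize import least_squares
def proj(c,P):
    f=200/np.tan(np.radians(c["vfov"])/2)
    p=R.from_quat(c["attitude"]).inv().apply(np.atleast_2d(P)-c["eye"])
    return np.c_[c["cx"]+f*p[:,0]/p[:,2],c["cy"]+f*p[:,1]/p[:,2]]
def G(pose,P):  # gearbox -> world
    P=np.atleast_2d(np.array(P,float)); return R.from_euler('z',pose[2]).apply(P)+[pose[0],pose[1],0]
def knob(s,c):
    return np.array([0,0,.031])+.15*np.array([np.sin(s)*np.cos(c),np.sin(c),np.cos(s)*np.cos(c)])
D=dict(green=(.037,.022,.096),red=(.037,-.022,.096),yellow=(-.037,.022,.096),blue=(-.037,-.022,.096))
E
python3 - <<'E'
from h import *
T={k:np.array(v)/5.3333+[380,205] for k,v in dict(green=(227,122),red=(298,172),yellow=(147,238)).items()}
S={k:np.array(v)/4+[225-100,230] for k,v in dict(green=(641,190),red=(589,232),yellow=(553,139),blue=(502,177)).items()}
ct,cs=viewer.get_calibration("top"),viewer.get_calibration("side")
def res(p,both=3):
    r=[]
    if both&1:r+=[proj(ct,G(p,D[k]))[0]-v for k,v in T.items()]
    if both&2:r+=[proj(cs,G(p,D[k]))[0]-v for k,v in S.items()]
    return np.ravel(r)
for b in(1,2,3):
    o=least_squares(res,[.5,-.25,-.4],args=(b,)); print(b,o.x,np.abs(o.fun).max())
p=o.x
kt=np.array((207,267))/5.3333+[380,205]; ks=np.array((504-400,53))/4+[225,230]
k=least_squares(lambda X:np.r_[proj(ct,X)[0]-kt,proj(cs,X)[0]-ks],[.45,-.3,.17]);print("knob",k.x,np.abs(k.fun).max(), "in box",R.from_euler('z',-p[2]).apply(k.x-[p[0],p[1],0]))
for s in(-.32,-.28,-.25):print(s,knob(s,0))
# carton corner right-near at z .222, top px ~ (368,247)
c=least_squares(lambda X:proj(ct,[X[0],X[1],.222])[0]-[368,245],[.4,-.1]);print("carton corner",c.x)
# IK for tool poses
for a in(0,np.pi/2,-np.pi/2,np.pi):
    q=R.from_euler('z',p[2]+a)*R.from_euler('x',np.pi)
    print(a,[manip.solve_ik(G(p,x)[0],q.as_quat()) is not None for x in([-.1,0,.165],[-.1,0,.3],[-.026,0,.165],[0,.045,.165],[-.026,-.05,.16],[.022,-.05,.16])])
E
```

```text
1 [ 0.46681069 -0.30529841 -0.60189407] 0.10182062303414341
2 [ 0.4714763  -0.30432853 -0.60301938] 0.16726927942937664
3 [ 0.46977578 -0.30467419 -0.60512331] 1.1264713999382252
knob [ 0.43092081 -0.27803628  0.17304793] 0.7029189384979588 in box [-0.04710891 -0.00019531  0.17304793]
-0.32 [-0.04718498  0.          0.17338531]
-0.28 [-0.04145335  0.          0.17515832]
-0.25 [-0.03711059  0.          0.17633686]
carton corner [ 0.44632502 -0.14498668]
0 [True, True, True, True, True, True]
1.5707963267948966 [True, True, True, True, True, True]
-1.5707963267948966 [True, False, True, True, True, True]
3.141592653589793 [True, True, True, True, True, True]
```

```bash
cat >> h.py <<'E'
p=np.array([0.4698,-0.3047,-0.603])
def Q(a=0): return (R.from_euler('z',p[2]+a)*R.from_euler('x',np.pi)).as_quat()
def W(x,y,z): return G(p,[x,y,z])[0]
def st(t=""):
    b=R.from_euler('z',-p[2]).apply(np.array(manip.current_tool_pos())-[p[0],p[1],0])
    print(t,"t%.2f"%manip.current_clock(),"box",np.round(b,4),"F",np.round(R.from_euler('z',-p[2]).apply(manip.current_force()),2))
E
python3 - <<'E'
from h import *
q0=np.array(manip.current_q())
for a in(0,np.pi): print(a,np.round(np.array(manip.solve_ik(W(-.105,0,.3),Q(a)))-q0,2))
a=min((0,np.pi),key=lambda a:np.abs(np.array(manip.solve_ik(W(-.105,0,.3),Q(a)))-q0).max())
effector.close(5)
manip.move_pose(W(-.105,0,.3),Q(a)); st(a)
c=viewer.get_calibration("wrist"); im=viewer.get_image("wrist"); cv2.imwrite("pics/w1.png",im[:,:,::-1])
print(c, manip.current_finger_gap())
for k,v in D.items(): print(k,proj(c,G(p,v)))
print("knob",proj(c,W(*knob(-.32,0))))
E
```

```text
0 [-0.46 -0.43 -0.13  0.37 -0.18  0.02 -1.49]
3.141592653589793 [ 0.03 -0.37 -0.67  0.36 -0.09  0.03  1.57]
0 t3.07 box [-0.1047 -0.0008  0.3   ] F [ 0.54  0.17 -0.65]
{'vfov': 62.495089581476286, 'cx': 320.51864141552613, 'cy': 200.32009245693916, 'eye': array([ 0.44375692, -0.28897667,  0.45673643]), 'attitude': array([-0.4599915 ,  0.87700876,  0.12282598, -0.06463148])} 0.0007220924985814919
green [[296.36181727  35.77342882]]
red [[340.53624702  35.69743347]]
yellow [[297.88555907 112.63685387]]
blue [[339.4826542  112.56622811]]
knob [[318.26340791 126.89069892]]
```

View pics/w1.png

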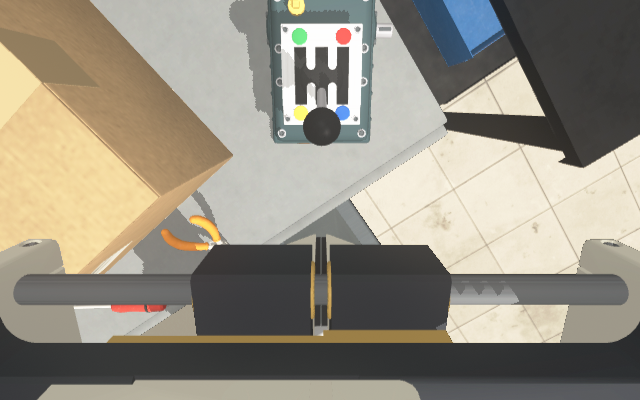

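The wrist view shows the dots about 3 px right of prediction (red 343,36; blue 343,113), so I shift the pose 2.5 mm in -y. The x fit and yaw agree. I push to neutral in steps, watching the force.

```bash
sed -i 's/^p=np.array.*/p=np.array([0.4684,-0.3068,-0.603])/' h.py
python3 - <<'E'
from h import *
manip.servo_line(W(-.105,0,.166),Q(),vel=.15); st("down")
for x in(-.08,-.065,-.050,-.036,-.0265):
    manip.servo_line(W(x,0,.166),vel=.06); st(x)
c=viewer.get_calibration("wrist"); im=viewer.get_image("wrist"); s=viewer.get_image("side")
print("knob pred neutral",proj(c,W(0,0,.181)),"-3mm",proj(c,W(-.003,0,.181)), "gate lever",proj(c,W(0,0,.096)),"tcp",proj(c,manip.current_tool_pos()))
cs=viewer.get_calibration("side");print("side",proj(cs,W(0,0,.181)),proj(cs,W(-.01,0,.181)))
for k,v in D.items(): print(k,proj(c,G(p,v)))
B=cv2.resize(s[225:325,215:315],(400,400),interpolation=cv2.INTER_CUBIC)
cv2.imwrite("pics/w2.png",np.hstack([im[:,120:520],B])[:,:,::-1])
E
```

```text
down t4.16 box [-1.043e-01  1.000e-04  1.667e-01] F [ 0.27  0.44 -0.03]
-0.08 t4.72 box [-8.000e-02  1.000e-04  1.658e-01] F [ 0.86 -0.29  0.45]
-0.065 t5.12 box [-6.470e-02  1.000e-04  1.659e-01] F [-0.62  0.31  0.17]
-0.05 t5.53 box [-0.0493  0.      0.166 ] F [ 0.48  0.85 -0.26]
-0.036 t5.91 box [-3.53e-02  1.00e-04  1.66e-01] F [ 0.34  0.66 -0.27]
-0.0265 t6.22 box [-2.600e-02  1.000e-04  1.659e-01] F [-0.76  0.49 -0.34]
knob pred neutral [[318.52686077 216.73402129]] -3mm [[318.54428594 222.96906374]] gate lever [[319.23598888 177.63870348]] tcp [[318.8034126  255.30410867]]
side [[263.44906814 249.24309507]] [[260.38412609 247.51043687]]
green [[286.31959468 123.58202982]]
red [[351.92736476 123.51565768]]
yellow [[289.30002652 227.19995377]]
blue [[349.38159338 227.14507088]]
```

View pics/w2.png

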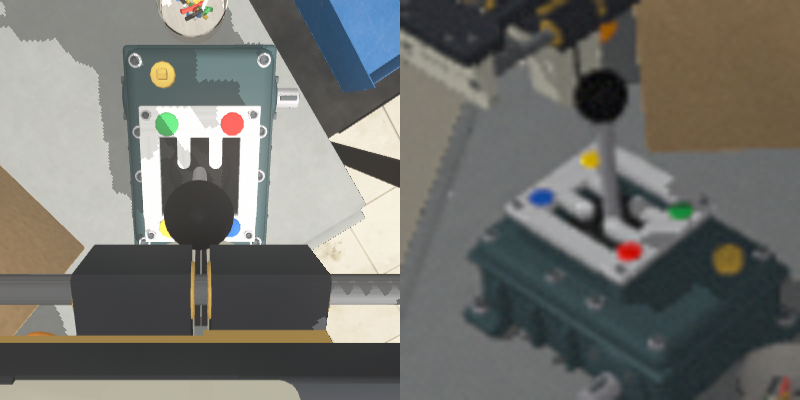

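The wrist view shows the dots where predicted and the knob at (319,214.5), so it sits about 1 mm past neutral centre, inside the ±3 mm tolerance. Next I go round to its left side and push right, with a force guard.

```bash
cat >> h.py <<'E'
def fb(n=4):
    f=[]
    for _ in range(n): manip.sleep(.02); f.append(manip.current_force())
    return R.from_euler('z',-p[2]).apply(np.mean(f,0))
E
python3 - <<'E'
from h import *
manip.servo_line(W(-.05,0,.166),vel=.1)
manip.servo_line(W(-.05,.052,.166),vel=.15)
manip.servo_line(W(0.0005,.052,.166),vel=.1); print(fb(8))
y=.052
while y>-.008:
    y-=.004; manip.servo_line(W(0.0005,y,.166),vel=.06); f=fb(); print(round(y,3),np.round(f,1))
    if np.hypot(f[0],f[1])>6: print("STOP"); break
st()
c=viewer.get_calibration("wrist"); im=viewer.get_image("wrist"); s=viewer.get_image("side")
for cc in(-.34,-.28,-.2,-.1): print(cc,proj(c,W(*knob(0,cc))))
B=cv2.resize(s[225:325,215:315],(400,400),interpolation=cv2.INTER_CUBIC)
cv2.imwrite("pics/w3.png",np.hstack([im[:,120:520],B])[:,:,::-1])
E
```

```text
[-0.17304003 -0.01019094 -0.13072132]
0.048 [-0.   0.5 -0. ]
0.044 [-0.4  0.2 -0. ]
0.04 [ 0.3  0.  -0.5]
0.036 [0.2 0.  0.4]
0.032 [ 0.1  0.5 -0.1]
0.028 [0.2 1.  0.4]
0.024 [0.2 1.3 0.6]
0.02 [0.3 1.  0.1]
0.016 [-0.   0.2  0.3]
0.012 [ 0.5  0.7 -0.5]
0.008 [ 0.1  0.2 -0.5]
0.004 [-0.1  0.7 -0.3]
-0.0 [-0.2  0.5 -0.3]
-0.004 [ 0.3  0.6 -0.7]
-0.008 [-0.3  1.1 -0.2]
 t12.74 box [ 0.0005 -0.0083  0.166 ] F [-0.27  0.47 -0.01]
-0.34 [[402.00499994 261.30274996]]
-0.28 [[385.94475554 263.84869122]]
-0.2 [[363.0228855  266.59015944]]
-0.1 [[332.59356086 268.82702404]]
```

View pics/w3.png

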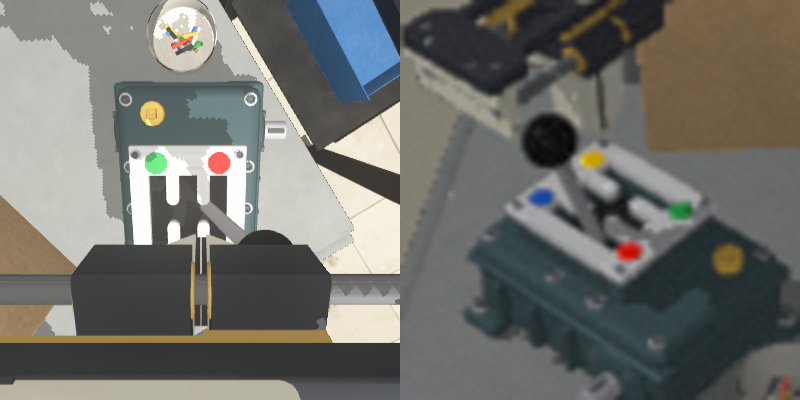

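The knob shows at wrist (386,~264), so cross is about -0.28 and still in neutral. I continue to the right end stop.

```bash
python3 - <<'E'
from h import *
y=-.0083
while y>-.022:
    y-=.002; manip.servo_line(W(0.0005,y,.164),vel=.05); f=fb(); print(round(y,4),np.round(f,1))
    if np.hypot(f[0],f[1])>5: print("STOP"); break
st()
# leave: back off left, then round the front to behind the knob
manip.servo_line(W(0.0005,y+.02,.164),vel=.1)
manip.servo_line(W(-.055,y+.02,.164),vel=.12)
manip.servo_line(W(-.055,-.050,.160),vel=.12); st()
c=viewer.get_calibration("wrist"); im=viewer.get_image("wrist")
for s,cc in((0,-.34),(0,-.3),(.02,-.34),(-.02,-.34)): print(s,cc,proj(c,W(*knob(s,cc))))
print(proj(c,G(p,D["red"])))
cv2.imwrite("pics/w4.png",im[:260,120:520,::-1])
E
```

```text
-0.0103 [0.5 0.6 0.3]
-0.0123 [ 0.   0.8 -0.2]
-0.0143 [ 0.   1.  -0.4]
-0.0163 [-0.1  0.7 -0.3]
-0.0183 [-0.1  0.9  0.2]
-0.0203 [-0.4  2.6  0.4]
-0.0223 [-0.1  4.5 -0.2]
 t15.06 box [ 0.0005 -0.0217  0.164 ] F [0.17 4.45 0.39]
 t16.57 box [-0.0547 -0.0496  0.1599] F [-0.77  0.49  0.9 ]
0 -0.34 [[319.10956148 152.72320962]]
0 -0.3 [[305.89596524 153.33707594]]
0.02 -0.34 [[319.09264798 146.20363757]]
-0.02 -0.34 [[319.12689251 159.15527006]]
[[274.98477898  77.37911053]]
```

View pics/w4.png

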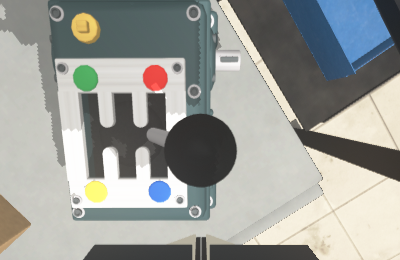

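The knob is at (320.5,150.5), which is the right column in neutral, on target. Now I push it forward into the red slot.

```bash
python3 - <<'E'
from h import *
manip.servo_line(W(-.03,-.050,.160),vel=.1)
x=-.03
while x<.028:
    x+=.004 if x<.012 else .002
    manip.servo_line(W(x,-.050,.160-max(0,x)*.2),vel=.06); f=fb(); print(round(x,4),np.round(f,1))
    if np.hypot(f[0],f[1])>7: print("STOP"); break
st()
manip.servo_line(W(x-.06,-.05,.16),vel=.12)
manip.servo_line(W(-.10,-.03,.25),vel=.2); st()
c=viewer.get_calibration("wrist"); im=viewer.get_image("wrist"); s=viewer.get_image("side"); t=viewer.get_image("top")
for a in(.32,.29,.25): print(a,proj(c,W(*knob(a,-.34))))
print(proj(c,G(p,D["green"])))
B=cv2.resize(s[225:325,215:315],(400,400),interpolation=cv2.INTER_CUBIC)
cv2.imwrite("pics/w5.png",np.hstack([im[:,120:520],B])[:,:,::-1])
E
```

```text
-0.026 [-0.4 -0.   0. ]
-0.022 [-1.5 -0.2  0.7]
-0.018 [-0.9  0.4  0. ]
-0.014 [-0.9 -0.1 -0.3]
-0.01 [-1.4 -0.1 -0.1]
-0.006 [-1.   0.3 -0.1]
-0.002 [-1.1  0.5 -0.1]
0.002 [-1.2  0.1 -0.1]
0.006 [-0.8  0.3  0.2]
0.01 [-0.6  0.2  0.1]
0.014 [-0.7  0.3 -0. ]
0.016 [-1.8  0.6  0.1]
0.018 [-1.5  0.6  0.1]
0.02 [-1.2  0.8  0.2]
0.022 [-2.   1.4  0.7]
0.024 [-4.2  1.4  1.2]
0.026 [-6.   1.5  2. ]
0.028 [-7.3  0.8  3.5]
STOP
 t22.72 box [ 0.0267 -0.05    0.1542] F [-6.98  0.35  3.56]
 t24.09 box [-0.0995 -0.0304  0.2497] F [-0.39  0.11  0.6 ]
0.32 [[349.18664472  -6.15411444]]
0.29 [[3.49210908e+02 3.08465709e-01]]
0.25 [[349.21657383   9.11668744]]
[[257.81425355  30.47171149]]
```

View pics/w5.png

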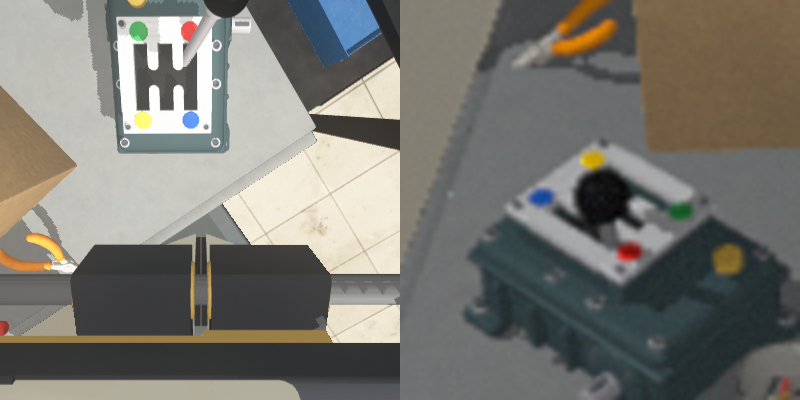

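The rod is at the end of the red slot. The knob's lower edge is at row 18, so its centre is near row -6, which is the fully home prediction. The end stop was also felt at 7 N, and the robot is clear of everything.

```bash
python3 -c "
from bench import manip
manip.sleep(.3);print(manip.hand_in())"
```

```text
the job is handed in; nothing more can be done
None
```

The gear lever is fully home in the far right slot at the red dot, moved only by pushing the knob from the side with shut fingers, and the job was handed in at about 24 s with the robot clear of everything.

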